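# Clear the latched key on the packing console

## Robot

A 6-joint arm with a two-finger parallel gripper is mounted at the origin on the work surface. World frame = base frame: x ahead of the robot, y to its left, z up, the work surface at z = 0. Lengths are in m, angles in rad, forces in N, time in s.
With the tool pointing down it reaches from about 0.375 to 0.975 m from the base axis. Payload 3.8 kg.
Tool frame: the origin (TCP) lies on the centre line of the jaws, within the pads' length; the fingertips stand 19 mm ahead of it and the grasp point (between the pads) is the TCP (env.tip_extent is the distance from the TCP to the fingertips, in m); z points along the fingers, y is the direction in which the jaws open and shut (so a half turn about z gives the same grasp; the last joint's range is limited). The gripper opens to 88 mm and grips with 3 to 60 N. Pads are 18 mm wide; open, the fingers measure 123 mm over their backs; the gripper's body (75 mm by 187 mm) begins 45 mm behind the grasp point.
Start: joints at [1.27, 0.264, 1.604, -0, 1.274, -0.037], TCP at [0.176, 0.652, 0.258] pointing down, gripper open.
Joint ranges: [-2.63, 2.63], [-0.94, 2.18], [0.31, 2.57], [-1.31, 4.45], [0, 2.66], [-2.55, 2.55]. Speed limits (rad/s): [2.57, 2.57, 3.14, 3.14, 3.14, 3.14].

## Interface

Orientations are given as a unit quaternion [w, x, y, z].
In Python, from cell import env, optics gives the robot as it stands. The module is installed in compiled form; this text tells all that it offers.
- The arm moves only by the shell command python3 -m handwheel 'ROWS' [OPENING] [FORCE]. ROWS is JSON, a list of rows, each an object with "xyz": the shift along the tool's x, y, z in mm, a list of three; "yaw": the turn about the tool's z in rad. A call has 1 to 10 rows; each row shifts and turns the pose as measured when the row begins, along the tool's axes as they then stand; what a row does not reach is not made up. A row lasts 1/10 s, in which the tool goes at most 50 mm and 8.59 degrees, less where a joint would pass 70% of its speed; a pose out of reach is approached as far as the arm can. A call with a gripper value outside its range is refused whole. OPENING is the opening, from 0 (shut) to 1 (fully open), set as the call begins (- or left out, the last holds). The fingers move at their own pace and stop on an object; FORCE is the grip in N (left out, the last holds). Time passes only in rows, so rows that do not move let the fingers close. It gives the time, the measured TCP pose, the force and the opening at its end, in the units of the state.
- env.get_obs(): the state, without advancing time (a new reading comes with each control period).
- optics.read_camera(name): name is "scene" or "side" or "wrist"; returns a dict with "pixels" (400x640x3 uint8, red, green, blue), "range_z" (400x640 float32, m along the optical axis (not along the pixel's ray), 0 where there is no reading), "fx", "fy", "cx", "cy" (pixels), "R" (3x3) and "t" (3): a world point X has camera coordinates R X + t. Camera axes: x right, y down, z forward; pixel columns grow to the right and rows downward; lengths in m; the calibration is good to about 2 mm. A picture is of the moment at which its call begins.
- env.close_job(): hands the job in, once; it reports no verdict.
The state is a dict: "time": time; "qpos": joint angles; "joint_velocities": joint speeds; "tau": joint torques, N m; "tool_pos": TCP position; "tool_rot": TCP orientation; "contact_force": force on the tool from outside, world axes, zero at the start; "wrist_torque": the same for the moment, N m; "opening": finger opening in m.
Only numpy, scipy, OpenCV 4.12 (cv2) and the standard library are available. Lean on these libraries where they do the work, as an engineer would, in place of code of your own. Each camera call takes 0.05 s, during which the arm holds its last target.

## Task

One of the four identical keys on the packing console was left latched down by the last packer. With the fingertips tap every key lightly, from left to right as seen from the robot, to feel which one it is; then press that key fully down and let go, so that it springs up and all four keys stand up. Do not push the other keys down, and leave the instruments and other things around the console where they are.

Things in the scene. Friction and masses are not known exactly. Their poses are not given: they have to be found in the camera images.
- console: Fixed grey key console, 130 (x) by 280 (y) by 60 mm high to its flat aluminium deck, turned up to 20 degrees. Origin: centre of its underside on the counter; x away from the robot, y to the left along the key row, z up. Four keys in a row along y at x = 0, y = +87, +29, -29, -87 mm, each in a black frame 3 mm high on the deck. One, a different one each time, starts latched down.
- key_1: Key at the left-hand end seen from the robot (console y +87 mm): white cap 36 (x) by 34 (y) mm, moves straight down. Origin: centre of its flat top face, z up. Top 74 mm above the counter (14 over the deck) when up, about 70 latched, 64 at its stop. An up key gives from 2 N on, plus 0.4 N per mm (3 N at 3 mm, 6 N at the stop), and springs back; no up key may be pushed in 7 mm.
- key_2: Key at the second place from the left seen from the robot (console y +29 mm): white cap 36 (x) by 34 (y) mm, moves straight down. Origin: centre of its flat top face, z up. Top 74 mm above the counter (14 over the deck) when up, about 70 latched, 64 at its stop. Like the other keys. If it is the latched one it is firm up to 3.5 to 4 N, then sinks on to the stop (6 N); pressed to within 1 mm of the stop and let go, it springs up and stays up.
- key_3: Key at the third place from the left seen from the robot (console y -29 mm): white cap 36 (x) by 34 (y) mm, moves straight down. Origin: centre of its flat top face, z up. Top 74 mm above the counter (14 over the deck) when up, about 70 latched, 64 at its stop. Behaves like the other keys.
- key_4: Key at the right-hand end seen from the robot (console y -87 mm): white cap 36 (x) by 34 (y) mm, moves straight down. Origin: centre of its flat top face, z up. Top 74 mm above the counter (14 over the deck) when up, about 70 latched, 64 at its stop. Behaves like the other keys.
- dilator_small: Small Hegar dilator, loose steel rod 7 mm thick, about 195 mm long with a flat 20 mm wide handle, lying in front of the console (robot side). Origin: middle of its length, on the counter; x along the rod.
- dilator_medium: Medium Hegar dilator, 10 mm thick, otherwise like the small one and next to it.
- dilator_large: Large Hegar dilator, 14 mm thick, otherwise like the small one, nearest the robot of the three.
- gallipot: Loose stainless gallipot (small round cup), 76 mm across, 48 mm high, behind the console. Origin: centre of its underside.
- allis: Loose Allis tissue forceps, 156 mm long, 60 mm over the finger rings, 7 mm thick, lying flat to the left of the console. Origin: its middle, on the counter; x along it.
- corner_guard: Loose ridged grey silicone corner guard, L-shaped, 55 by 55 mm, 32 mm high, behind the console. Origin: centre of its underside.

How it is judged:
By the outcome, as a careful person would: the job done as asked, in the order asked, and still so for the second after the job is handed in, with the robot touching nothing.
It also fails if it takes over 54 s, if anything falls off the work surface, if the arm or the gripper's body presses on something with over 40 N, if the wrist force passes 120 N, or if a joint passes its speed limit or range.

## Working session

There is one attempt and no reset: what is moved stays moved. The work goes in short steps, Python scripts to look and compute and a shell command to move; the robot and the scene stay as the last step left them, time stands still between calls to the robot, and variables do not carry over. Pictures are saved under pics/ and viewed, and the job is handed in when it is done.

```bash
mkdir -p pics
python3 - <<'E'
from cell import env,optics
import cv2,numpy as np
o=env.get_obs()
for k,v in o.items(): print(k,np.round(v,4))
for n in ["scene","side"]:
    c=optics.read_camera(n); np.savez(f'{n}0.npz',**c)
    cv2.imwrite(f'pics/{n}0.png',c['pixels'][:,:,::-1]); print(n,c['fx'],c['cx'],c['cy'],np.round(c['R'],3),c['t'])
E
```

```text
time 0.0
qpos [ 1.2701  0.2647  1.6053  0.      1.2737 -0.0369]
joint_velocities [-0.0011  0.0005  0.0017 -0.0002  0.001  -0.0001]
tau [-2.50000e-03 -5.02112e+01 -3.56874e+01  7.25000e-02  2.92000e-02
 -2.00000e-04]
tool_pos [0.1758 0.651  0.2564]
tool_rot [-2.000e-04  1.315e-01  9.913e-01 -1.100e-03]
contact_force [0.6005 0.2081 0.2774]
wrist_torque [-0.0059  0.0005 -0.0274]
opening 0.0882
scene 404.228133731703 328.584525921172 205.30631331461342 [[-0.743  0.669 -0.011]
 [ 0.524  0.572 -0.631]
 [-0.416 -0.474 -0.776]] [ 0.36393615 -0.28276228  0.99581665]
side 362.97246583633273 323.948895903848 197.05516208047558 [[-0.998 -0.063 -0.015]
 [-0.029  0.648 -0.761]
 [ 0.057 -0.759 -0.649]] [0.54666082 0.01146564 0.88494912]
```

View pics/scene0.png

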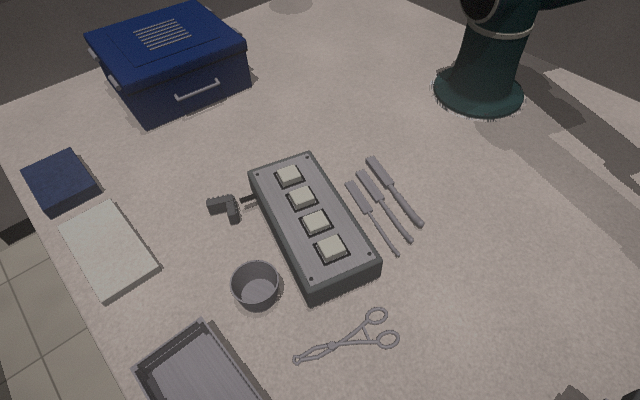

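View pics/side0.png

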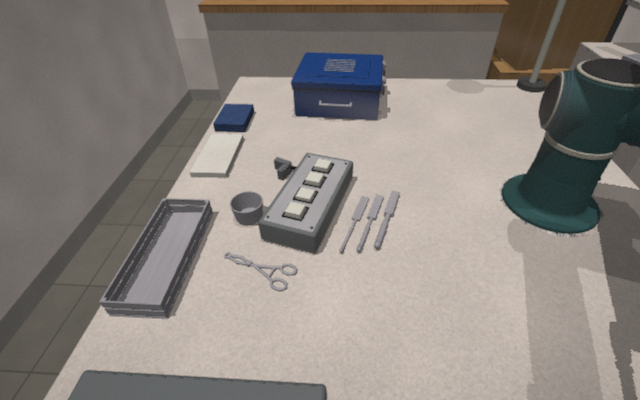

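The scene view shows the console's four white caps at about (289,174), (301,196), (316,221) and (331,248). The last is nearest +y, so it is key_1. The dilators are on the robot side, the gallipot (257,285) and corner guard (225,207) are behind, and the Allis forceps (350,335) are to the left.

```bash
cat > h.py <<'E'
import cv2,numpy as np
def load(n): return dict(np.load(n))
def ray(c,u,v,z):
    d=c['R'].T@np.array([(u-c['cx'])/c['fx'],(v-c['cy'])/c['fy'],1]); o=-c['R'].T@c['t']
    return o+d*(z-o[2])/d[2]
def cloud(c):
    v,u=np.mgrid[:400,:640]; z=c['range_z']
    P=np.stack([(u-c['cx'])/c['fx']*z,(v-c['cy'])/c['fy']*z,z],-1)
    return (P-c['t'])@c['R']
E
python3 - <<'E'
from h import *
for n,roi in (('scene0.npz',(150,275,265,355)),('side0.npz',(150,225,275,340))):
    c=load(n); im=c['pixels'].astype(int); W=cloud(c)
    m=np.zeros((400,640),np.uint8); a,b,l,r=roi
    m[a:b,l:r]=(W[a:b,l:r,2]>.0665)&(W[a:b,l:r,2]<.085)
    k,lab,st,ce=cv2.connectedComponentsWithStats(m)
    for i in range(1,k):
        if st[i,4]<40: continue
        P=W[lab==i]; 
        # bright top
        print(n,st[i,4],ce[i].round(1),'med',np.median(P,0).round(4),'ray74',ray(c,*ce[i],.074).round(4),P[:,2].std().round(4))
    b=(im.min(2)>150).astype(np.uint8); mm=np.zeros_like(b); mm[roi[0]:roi[1],l:r]=b[roi[0]:roi[1],l:r]
    k,lab,st,ce=cv2.connectedComponentsWithStats(mm)
    for i in range(1,k):
        if st[i,4]>40: print('  bright',st[i],ce[i].round(1),ray(c,*ce[i],.074).round(4))
    # deck
    dm=(abs(W[...,2]-.06)<.004); dm[:roi[0]-10]=0; dm[roi[1]+30:]=0; dm[:,:l-30]=0; dm[:,r+30:]=0
    P=W[dm][:,:2].astype(np.float32); R=cv2.minAreaRect(P); print('deck',R, np.median(W[dm][:,2]))
E
```

```text
scene0.npz 316 [288.4 173.8] med [ 0.5554 -0.0324  0.0731] ray74 [ 0.5562 -0.032   0.074 ] 0.0018
scene0.npz 357 [301.3 195.8] med [0.5715 0.0227 0.073 ] ray74 [0.5722 0.0233 0.074 ] 0.0017
scene0.npz 371 [315.3 220.5] med [0.587  0.0769 0.0694] ray74 [0.5891 0.0795 0.074 ] 0.001
scene0.npz 468 [330.9 246.6] med [0.6035 0.1333 0.0733] ray74 [0.604  0.1339 0.074 ] 0.0017
  bright [277 165  23  16 215] [288.3 172.3] [ 0.5541 -0.0351  0.074 ]
  bright [290 186  24  18 243] [301.2 194.3] [0.5702 0.0207 0.074 ]
  bright [303 210  26  20 283] [315.5 219.8] [0.5878 0.0785 0.074 ]
  bright [318 235  27  22 329] [331.  245.2] [0.6022 0.132  0.074 ]
deck ((0.5784143209457397, 0.04847551882266998), (0.2805718779563904, 0.12949860095977783), 73.93241119384766) 0.05987539726825486
side0.npz 144 [322.  164.3] med [ 0.5535 -0.0319  0.0726] ray74 [ 0.5534 -0.0298  0.074 ] 0.0018
side0.npz 164 [313.6 177.8] med [0.57   0.0244 0.0725] ray74 [0.5694 0.0255 0.074 ] 0.002
side0.npz 157 [304.7 193.3] med [0.5854 0.0768 0.069 ] ray74 [0.5844 0.0828 0.074 ] 0.0009
side0.npz 217 [294.2 209.2] med [0.6015 0.1346 0.0726] ray74 [0.6013 0.136  0.074 ] 0.0018
  bright [275 150  65  16 513] [303.8 154.3] [ 0.6028 -0.0719  0.074 ]
  bright [ 275  155   65   70 2362] [307.3 191.5] [0.5792 0.0761 0.074 ]
  bright [275 170  12  27 127] [278.  183.7] [0.6494 0.051  0.074 ]
deck ((0.577938437461853, 0.04810914397239685), (0.2833453416824341, 0.12965281307697296), 74.17440032958984) 0.05947340668559452
```

Both views agree: the console centre is (0.578, 0.048) and the row axis points at 74°. Key_2's top reads about 69.5 mm and the others about 73. The tool's jaw axis (75°) is already along the row. I'll shut the fingers and move over key_1 at (0.602, 0.132).

```bash
python3 -m handwheel '[{"xyz":[-39,-28,0],"yaw":0},{"xyz":[-39,-28,0],"yaw":0},{"xyz":[-39,-28,0],"yaw":0},{"xyz":[-39,-28,0],"yaw":0},{"xyz":[-39,-28,0],"yaw":0},{"xyz":[-39,-28,0],"yaw":0},{"xyz":[-39,-28,0],"yaw":0},{"xyz":[-39,-28,0],"yaw":0},{"xyz":[-39,-28,0],"yaw":0},{"xyz":[-39,-28,0],"yaw":0}]' 0 10
cat > go.py <<'E'
import sys,numpy as np
from cell import env
from scipy.spatial.transform import Rotation as Ro
o=env.get_obs(); w,x,y,z=o['tool_rot']; R=Ro.from_quat([x,y,z,w]).as_matrix()
c=np.array([.578,.0483]); a=np.array([.2756,.9613])
p=np.array(o['tool_pos']); F=np.array(o['contact_force'])
print('t',o['time'],'p',p.round(4),'tip z',(p+R[:,2]*env.tip_extent)[2].round(4),'F',F.round(2),'open',round(o['opening'],4))
print('tool z',R[:,2].round(4),'y ang',np.degrees(np.arctan2(R[1,1],R[0,1])).round(2))
if len(sys.argv)>1:
    i=int(sys.argv[1]); q=c+a*[.087,.029,-.029,-.087][i-1]
    tip=p+R[:,2]*env.tip_extent
    print('shift mm to key',i,'tip at 84mm',(R.T@(np.array([*q,.084])-tip)*1000).round(1))
E
python3 go.py 1
```

```text
time: 1.1
tool_pos: [0.4843, 0.2694, 0.2508]
tool_rot: [-0.002, 0.125, 0.992, -0.003]
contact_force: [0.6, 0.5, 0.8]
opening: 0.0101
t 1.1 p [0.4843 0.2694 0.2508] tip z 0.2318 F [0.55 0.48 0.78] open 0.0101
tool z [-0.0057 -0.0062 -1.    ] y ang 75.58
shift mm to key 1 tip at 84mm [-148.8 -102.6  148. ]
```

```bash
python3 -m handwheel '[{"xyz":[-37,-26,15],"yaw":0},{"xyz":[-37,-26,15],"yaw":0},{"xyz":[-37,-26,15],"yaw":0},{"xyz":[-30,-20,15],"yaw":0},{"xyz":[0,0,20],"yaw":0},{"xyz":[0,0,20],"yaw":0},{"xyz":[0,0,0],"yaw":0},{"xyz":[0,0,0],"yaw":0}]'; python3 go.py 1
```

```text
time: 1.9
tool_pos: [0.6028, 0.1249, 0.1459]
tool_rot: [-0.003, 0.131, 0.991, -0.004]
contact_force: [0.2, 0.6, 0.8]
opening: 0.0006
t 1.9 p [0.6028 0.1249 0.1459] tip z 0.1269 F [0.21 0.57 0.77] open 0.0006
tool z [-0.0064 -0.0065 -1.    ] y ang 74.99
shift mm to key 1 tip at 84mm [ 2.4  7.1 42.8]
```

```bash
python3 -m handwheel '[{"xyz":[2,7,10],"yaw":0},{"xyz":[0,0,15],"yaw":0},{"xyz":[0,0,13],"yaw":0},{"xyz":[0,0,0],"yaw":0},{"xyz":[0,0,0],"yaw":0}]'; python3 go.py 1
python3 - <<'E'
from cell import optics
import cv2
c=optics.read_camera("scene"); cv2.imwrite('pics/s1.png',cv2.resize(c['pixels'][120:320,200:440,::-1],None,fx=3,fy=3))
E
```

```text
time: 2.4
tool_pos: [0.603, 0.1348, 0.1073]
tool_rot: [-0.001, 0.129, 0.992, -0.003]
contact_force: [-0.1, 0.5, 0.3]
opening: 0.0007
t 2.4 p [0.603  0.1348 0.1073] tip z 0.0883 F [-0.13  0.51  0.34] open 0.0007
tool z [-0.0028 -0.0056 -1.    ] y ang 75.16
shift mm to key 1 tip at 84mm [ 0.2 -2.9  4.3]
```

View pics/s1.png

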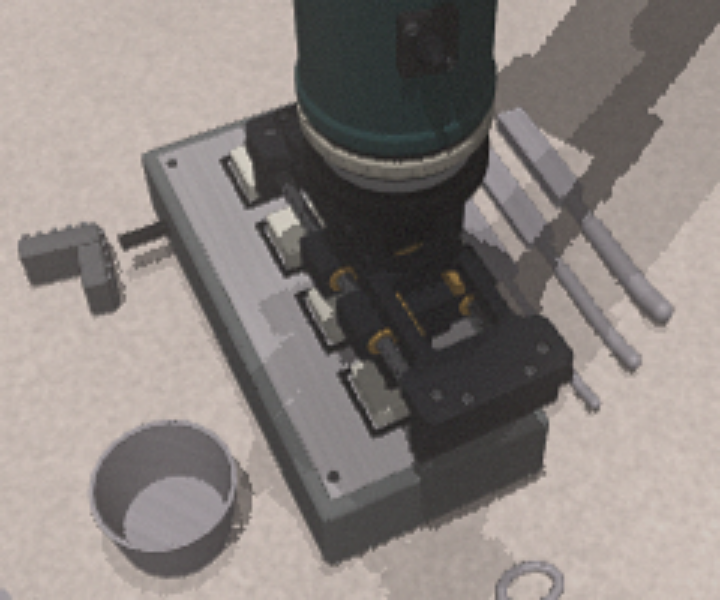

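The picture shows the shut gripper above key_1 (its cap at about (375,395) in the crop), with everything else undisturbed. Next I correct by 3 mm and come down.

```bash
python3 -m handwheel '[{"xyz":[0,-3,0],"yaw":0},{"xyz":[0,0,5],"yaw":0},{"xyz":[0,0,4],"yaw":0},{"xyz":[0,0,0],"yaw":0},{"xyz":[0,0,0],"yaw":0}]'; python3 go.py 1
```

```text
time: 2.95
tool_pos: [0.603, 0.1314, 0.099]
tool_rot: [0.0, 0.129, 0.992, -0.003]
contact_force: [-0.4, -0.3, 1.1]
opening: 0.0002
t 2.95 p [0.603  0.1314 0.099 ] tip z 0.08 F [-0.35 -0.29  1.06] open 0.0002
tool z [-6.0e-04 -5.3e-03 -1.0e+00] y ang 75.14
shift mm to key 1 tip at 84mm [ 1.1  0.3 -4. ]
```

```bash
python3 -m handwheel '[{"xyz":[0,0,3],"yaw":0},{"xyz":[0,0,0],"yaw":0},{"xyz":[0,0,0],"yaw":0}]'; python3 -m handwheel '[{"xyz":[0,0,1.5],"yaw":0},{"xyz":[0,0,0],"yaw":0}]';python3 -m handwheel '[{"xyz":[0,0,1],"yaw":0},{"xyz":[0,0,0],"yaw":0}]'; python3 go.py
```

```text
time: 3.25
tool_pos: [0.6032, 0.1313, 0.096]
tool_rot: [0.0, 0.129, 0.992, -0.003]
contact_force: [0.5, 0.6, 0.5]
opening: 0.0005
time: 3.45
tool_pos: [0.6032, 0.1314, 0.0944]
tool_rot: [0.0, 0.129, 0.992, -0.003]
contact_force: [-0.1, 0.2, 0.4]
opening: 0.0003
time: 3.65
tool_pos: [0.6034, 0.1314, 0.0936]
tool_rot: [0.0, 0.129, 0.992, -0.003]
contact_force: [0.5, -0.6, -0.3]
opening: 0.0006
t 3.65 p [0.6034 0.1314 0.0936] tip z 0.0746 F [ 0.48 -0.59 -0.32] open 0.0006
tool z [ 3.0e-04 -5.1e-03 -1.0e+00] y ang 75.13
```

```bash
for i in 1; do python3 -m handwheel '[{"xyz":[0,0,1],"yaw":0},{"xyz":[0,0,0],"yaw":0}]'; python3 -m handwheel '[{"xyz":[0,0,1],"yaw":0},{"xyz":[0,0,0],"yaw":0}]'; done; python3 go.py
```

```text
time: 3.85
tool_pos: [0.6035, 0.1314, 0.093]
tool_rot: [0.001, 0.129, 0.992, -0.003]
contact_force: [-1.2, -0.3, 2.3]
opening: 0.0001
time: 4.05
tool_pos: [0.6036, 0.1315, 0.0924]
tool_rot: [0.001, 0.129, 0.992, -0.002]
contact_force: [-0.9, 0.3, 1.7]
opening: 0.0005
t 4.05 p [0.6036 0.1315 0.0924] tip z 0.0734 F [-0.85  0.31  1.74] open 0.0005
tool z [ 7.0e-04 -5.1e-03 -1.0e+00] y ang 75.14
```

```bash
python3 -m handwheel '[{"xyz":[0,0,1],"yaw":0},{"xyz":[0,0,0],"yaw":0}]'; python3 -m handwheel '[{"xyz":[0,0,1],"yaw":0},{"xyz":[0,0,0],"yaw":0}]';  python3 go.py
```

```text
time: 4.25
tool_pos: [0.6036, 0.1315, 0.0916]
tool_rot: [0.001, 0.129, 0.992, -0.002]
contact_force: [-1.7, -0.5, 2.5]
opening: 0.0004
time: 4.45
tool_pos: [0.6036, 0.1315, 0.0906]
tool_rot: [0.001, 0.129, 0.992, -0.002]
contact_force: [-0.8, -0.3, 2.7]
opening: 0.0004
t 4.45 p [0.6036 0.1315 0.0906] tip z 0.0716 F [-0.82 -0.32  2.71] open 0.0004
tool z [ 8.e-04 -5.e-03 -1.e+00] y ang 75.14
```

Key_1 yields about 2.4 mm at 2.7 N, so it is up. Lifting and moving to key_2.

```bash
python3 -m handwheel '[{"xyz":[0,0,-8],"yaw":0},{"xyz":[0,0,-8],"yaw":0},{"xyz":[0,-20,0],"yaw":0},{"xyz":[0,-20,0],"yaw":0},{"xyz":[0,-18,0],"yaw":0},{"xyz":[0,0,0],"yaw":0},{"xyz":[0,0,0],"yaw":0}]'; python3 go.py 2
```

```text
time: 5.15
tool_pos: [0.5875, 0.0708, 0.1084]
tool_rot: [0.001, 0.129, 0.992, -0.003]
contact_force: [-0.2, -0.1, -0.2]
opening: 0.0002
t 5.15 p [0.5875 0.0708 0.1084] tip z 0.0894 F [-0.15 -0.07 -0.19] open 0.0002
tool z [ 0.0017 -0.006  -1.    ] y ang 75.18
shift mm to key 2 tip at 84mm [2.9 4.9 5.3]
```

```bash
python3 -m handwheel '[{"xyz":[2,4,0],"yaw":0},{"xyz":[0,0,5],"yaw":0},{"xyz":[0,0,4],"yaw":0},{"xyz":[0,0,4],"yaw":0},{"xyz":[0,0,0],"yaw":0},{"xyz":[0,0,0],"yaw":0}]'; python3 go.py 2
```

```text
time: 5.75
tool_pos: [0.5865, 0.0775, 0.0935]
tool_rot: [0.001, 0.128, 0.992, -0.003]
contact_force: [0.3, -0.2, 0.7]
opening: 0.0003
t 5.75 p [0.5865 0.0775 0.0935] tip z 0.0745 F [ 0.29 -0.19  0.69] open 0.0003
tool z [ 9.0e-04 -5.5e-03 -1.0e+00] y ang 75.3
shift mm to key 2 tip at 84mm [ 0.2 -1.3 -9.5]
```

```bash
python3 -m handwheel '[{"xyz":[0,0,1],"yaw":0},{"xyz":[0,0,0],"yaw":0}]'; python3 -m handwheel '[{"xyz":[0,0,1],"yaw":0},{"xyz":[0,0,0],"yaw":0}]';  python3 -m handwheel '[{"xyz":[0,0,1],"yaw":0},{"xyz":[0,0,0],"yaw":0}]'; python3 go.py
```

```text
time: 5.95
tool_pos: [0.5865, 0.0777, 0.0922]
tool_rot: [0.001, 0.128, 0.992, -0.003]
contact_force: [0.6, -0.3, 0.1]
opening: 0.0005
time: 6.15
tool_pos: [0.5866, 0.0776, 0.0914]
tool_rot: [0.001, 0.128, 0.992, -0.003]
contact_force: [-0.4, -0.1, -0.1]
opening: 0.0007
time: 6.35
tool_pos: [0.5868, 0.0775, 0.0905]
tool_rot: [0.001, 0.128, 0.992, -0.003]
contact_force: [-0.6, -0.7, 0.3]
opening: 0.0008
t 6.35 p [0.5868 0.0775 0.0905] tip z 0.0715 F [-0.64 -0.67  0.29] open 0.0008
tool z [ 0.0014 -0.0055 -1.    ] y ang 75.31
```

Nothing felt down to 71.5 mm. I'll ease onto it lightly.

```bash
python3 -m handwheel '[{"xyz":[0,0,0.8],"yaw":0},{"xyz":[0,0,0],"yaw":0}]'; python3 -m handwheel '[{"xyz":[0,0,0.6],"yaw":0},{"xyz":[0,0,0],"yaw":0}]'; python3 go.py
```

```text
time: 6.55
tool_pos: [0.5869, 0.0774, 0.0898]
tool_rot: [0.001, 0.128, 0.992, -0.003]
contact_force: [-0.5, -0.8, 1.1]
opening: 0.0002
time: 6.75
tool_pos: [0.587, 0.0775, 0.0896]
tool_rot: [0.001, 0.128, 0.992, -0.003]
contact_force: [-1.0, -0.5, -0.0]
opening: 0.0003
t 6.75 p [0.587  0.0775 0.0896] tip z 0.0706 F [-1.   -0.5  -0.01] open 0.0003
tool z [ 0.0019 -0.0054 -1.    ] y ang 75.3
```

```bash
python3 -m handwheel '[{"xyz":[0,0,0.7],"yaw":0},{"xyz":[0,0,0],"yaw":0}]'; python3 -m handwheel '[{"xyz":[0,0,0.5],"yaw":0},{"xyz":[0,0,0],"yaw":0}]'; python3 go.py
```

```text
time: 6.95
tool_pos: [0.5871, 0.0775, 0.0895]
tool_rot: [0.001, 0.128, 0.992, -0.003]
contact_force: [-1.3, -0.4, 2.9]
opening: 0.0002
time: 7.15
tool_pos: [0.5871, 0.0775, 0.0894]
tool_rot: [0.001, 0.128, 0.992, -0.003]
contact_force: [-1.0, -0.3, 3.0]
opening: 0.0006
t 7.15 p [0.5871 0.0775 0.0894] tip z 0.0704 F [-1.01 -0.28  3.04] open 0.0006
tool z [ 0.002  -0.0055 -1.    ] y ang 75.31
```

Key_2 is firm at 70.4 mm with 3 N, so it is the latched one. I still tap keys 3 and 4 first.

```bash
python3 -m handwheel '[{"xyz":[0,0,-9],"yaw":0},{"xyz":[0,0,-9],"yaw":0},{"xyz":[0,-18,0],"yaw":0},{"xyz":[0,-18,0],"yaw":0},{"xyz":[0,-18,0],"yaw":0},{"xyz":[0,0,0],"yaw":0},{"xyz":[0,0,0],"yaw":0}]'; python3 go.py 3
```

```text
time: 7.85
tool_pos: [0.5727, 0.0207, 0.1094]
tool_rot: [0.002, 0.127, 0.992, -0.003]
contact_force: [-0.2, 0.3, 0.7]
opening: 0.0002
t 7.85 p [0.5727 0.0207 0.1094] tip z 0.0904 F [-0.17  0.33  0.72] open 0.0002
tool z [ 0.0042 -0.0065 -1.    ] y ang 75.35
shift mm to key 3 tip at 84mm [ 2.6 -0.8  6.4]
```

```bash
python3 -m handwheel '[{"xyz":[2,-1,5],"yaw":0},{"xyz":[0,0,5],"yaw":0},{"xyz":[0,0,4],"yaw":0},{"xyz":[0,0,0],"yaw":0},{"xyz":[0,0,0],"yaw":0}]'; python3 go.py 3
```

```text
time: 8.35
tool_pos: [0.5702, 0.0215, 0.0934]
tool_rot: [0.002, 0.127, 0.992, -0.003]
contact_force: [0.5, -1.0, 2.1]
opening: 0.0002
t 8.35 p [0.5702 0.0215 0.0934] tip z 0.0744 F [ 0.54 -1.    2.11] open 0.0002
tool z [ 0.0034 -0.0061 -1.    ] y ang 75.44
shift mm to key 3 tip at 84mm [-0.  -1.  -9.6]
```

```bash
python3 -m handwheel '[{"xyz":[0,0,1],"yaw":0},{"xyz":[0,0,0],"yaw":0}]'; python3 -m handwheel '[{"xyz":[0,0,1],"yaw":0},{"xyz":[0,0,0],"yaw":0}]';  python3 -m handwheel '[{"xyz":[0,0,1],"yaw":0},{"xyz":[0,0,0],"yaw":0}]'; python3 go.py
```

```text
time: 8.55
tool_pos: [0.5704, 0.0216, 0.0927]
tool_rot: [0.002, 0.126, 0.992, -0.003]
contact_force: [-0.4, -1.0, 1.2]
opening: 0.0004
time: 8.75
tool_pos: [0.5705, 0.0216, 0.0922]
tool_rot: [0.002, 0.126, 0.992, -0.003]
contact_force: [-1.2, -0.6, 2.2]
opening: 0.0005
time: 8.95
tool_pos: [0.5706, 0.0216, 0.0915]
tool_rot: [0.002, 0.126, 0.992, -0.003]
contact_force: [-2.2, -0.8, 2.4]
opening: 0.0003
t 8.95 p [0.5706 0.0216 0.0915] tip z 0.0725 F [-2.23 -0.83  2.43] open 0.0003
tool z [ 0.0037 -0.0066 -1.    ] y ang 75.49
```

Key_3 gives and touches at about 74 mm, so it is up. On to key_4.

```bash
python3 -m handwheel '[{"xyz":[0,0,-8],"yaw":0},{"xyz":[0,0,-9],"yaw":0},{"xyz":[0,-19,0],"yaw":0},{"xyz":[0,-19,0],"yaw":0},{"xyz":[0,-18,0],"yaw":0},{"xyz":[0,0,0],"yaw":0},{"xyz":[0,0,0],"yaw":0}]'; python3 go.py 4
```

```text
time: 9.65
tool_pos: [0.5585, -0.0329, 0.1133]
tool_rot: [0.005, 0.126, 0.992, -0.002]
contact_force: [0.9, 0.8, -0.1]
opening: 0.0004
t 9.65 p [ 0.5585 -0.0329  0.1133] tip z 0.0944 F [ 0.86  0.78 -0.06] open 0.0004
tool z [ 0.0094 -0.0056 -0.9999] y ang 75.51
shift mm to key 4 tip at 84mm [ 4.  -3.4 10.3]
```

```bash
python3 -m handwheel '[{"xyz":[4,-3,6],"yaw":0},{"xyz":[0,0,6],"yaw":0},{"xyz":[0,0,5],"yaw":0},{"xyz":[0,0,0],"yaw":0},{"xyz":[0,0,0],"yaw":0}]'; python3 go.py 4
```

```text
time: 10.15
tool_pos: [0.5538, -0.0325, 0.0945]
tool_rot: [0.005, 0.125, 0.992, -0.002]
contact_force: [0.1, 0.0, -0.2]
opening: 0.0003
t 10.15 p [ 0.5538 -0.0325  0.0945] tip z 0.0755 F [ 0.06  0.02 -0.16] open 0.0003
tool z [ 0.009  -0.0047 -0.9999] y ang 75.63
shift mm to key 4 tip at 84mm [-0.8 -2.7 -8.4]
```

```bash
python3 -m handwheel '[{"xyz":[0,-2,0],"yaw":0},{"xyz":[0,0,1.5],"yaw":0},{"xyz":[0,0,0],"yaw":0}]'; python3 -m handwheel '[{"xyz":[0,0,1],"yaw":0},{"xyz":[0,0,0],"yaw":0}]';  python3 -m handwheel '[{"xyz":[0,0,1],"yaw":0},{"xyz":[0,0,0],"yaw":0}]'; python3 go.py
```

```text
time: 10.45
tool_pos: [0.5535, -0.0344, 0.0931]
tool_rot: [0.005, 0.125, 0.992, -0.002]
contact_force: [-1.0, 0.1, 1.3]
opening: 0.0006
time: 10.65
tool_pos: [0.5535, -0.0344, 0.0926]
tool_rot: [0.005, 0.125, 0.992, -0.002]
contact_force: [-1.1, 0.5, 2.0]
opening: 0.0008
time: 10.85
tool_pos: [0.5536, -0.0344, 0.0919]
tool_rot: [0.005, 0.125, 0.992, -0.002]
contact_force: [-0.5, -0.2, 1.8]
opening: 0.0005
t 10.85 p [ 0.5536 -0.0344  0.0919] tip z 0.0729 F [-0.5  -0.19  1.8 ] open 0.0005
tool z [ 0.009  -0.0046 -0.9999] y ang 75.65
```

```bash
python3 -m handwheel '[{"xyz":[0,0,1],"yaw":0},{"xyz":[0,0,0],"yaw":0}]'; python3 -m handwheel '[{"xyz":[0,0,-8],"yaw":0},{"xyz":[0,0,-12],"yaw":0},{"xyz":[0,20,0],"yaw":0},{"xyz":[0,30,0],"yaw":0},{"xyz":[0,30,0],"yaw":0},{"xyz":[0,30,0],"yaw":0},{"xyz":[0,0,0],"yaw":0},{"xyz":[0,0,0],"yaw":0}]'; python3 go.py 2
```

```text
time: 11.05
tool_pos: [0.5536, -0.0344, 0.091]
tool_rot: [0.005, 0.125, 0.992, -0.002]
contact_force: [-1.9, -0.1, 1.9]
opening: 0.0004
time: 11.85
tool_pos: [0.5847, 0.0748, 0.1179]
tool_rot: [0.009, 0.126, 0.992, -0.001]
contact_force: [0.3, -0.5, 0.2]
opening: 0.0007
t 11.85 p [0.5847 0.0748 0.1179] tip z 0.0989 F [ 0.3  -0.46  0.16] open 0.0007
tool z [ 0.017  -0.0049 -0.9998] y ang 75.53
shift mm to key 2 tip at 84mm [-0.3  1.6 14.9]
```

Key_4 gave as well, so it is up. Now I press key_2 fully down.

```bash
python3 -m handwheel '[{"xyz":[0,2,8],"yaw":0},{"xyz":[0,0,8],"yaw":0},{"xyz":[0,0,8],"yaw":0},{"xyz":[0,0,0],"yaw":0},{"xyz":[0,0,0],"yaw":0}]'; python3 go.py 2;  python3 -m handwheel '[{"xyz":[0,0,2],"yaw":0},{"xyz":[0,0,2],"yaw":0},{"xyz":[0,0,2],"yaw":0},{"xyz":[0,0,2],"yaw":0},{"xyz":[0,0,0],"yaw":0}]'; python3 go.py
```

```text
time: 12.35
tool_pos: [0.5844, 0.0733, 0.0914]
tool_rot: [0.008, 0.128, 0.992, -0.002]
contact_force: [0.5, 0.4, -0.3]
opening: 0.0007
t 12.35 p [0.5844 0.0733 0.0914] tip z 0.0724 F [ 0.52  0.39 -0.31] open 0.0007
tool z [ 0.0152 -0.006  -0.9999] y ang 75.34
shift mm to key 2 tip at 84mm [ -0.7   3.2 -11.6]
time: 12.85
tool_pos: [0.5845, 0.073, 0.0856]
tool_rot: [0.008, 0.128, 0.992, -0.002]
contact_force: [-1.8, -0.3, 4.2]
opening: 0.0004
t 12.85 p [0.5845 0.073  0.0856] tip z 0.0666 F [-1.78 -0.3   4.22] open 0.0004
tool z [ 0.0144 -0.0056 -0.9999] y ang 75.29
```

```bash
python3 -m handwheel '[{"xyz":[0,0,2],"yaw":0},{"xyz":[0,0,2],"yaw":0},{"xyz":[0,0,2],"yaw":0},{"xyz":[0,0,0],"yaw":0}]'; python3 -m handwheel '[{"xyz":[0,0,2],"yaw":0},{"xyz":[0,0,2],"yaw":0}]';python3 go.py
```

```text
time: 13.25
tool_pos: [0.5846, 0.073, 0.0844]
tool_rot: [0.007, 0.128, 0.992, -0.002]
contact_force: [-3.2, -0.4, 6.0]
opening: 0.0009
time: 13.45
tool_pos: [0.5848, 0.073, 0.0833]
tool_rot: [0.007, 0.128, 0.992, -0.002]
contact_force: [-7.2, -0.6, 15.3]
opening: 0.0007
t 13.45 p [0.5848 0.073  0.0833] tip z 0.0643 F [-7.19 -0.65 15.26] open 0.0007
tool z [ 0.0138 -0.0063 -0.9999] y ang 75.35
```

The key is at its stop: 64.3 mm and 15 N. Now release straight up and back off to look.

```bash
python3 -m handwheel '[{"xyz":[0,0,-4],"yaw":0},{"xyz":[0,0,-8],"yaw":0},{"xyz":[0,0,-15],"yaw":0},{"xyz":[0,0,-30],"yaw":0},{"xyz":[0,0,-40],"yaw":0},{"xyz":[0,0,-40],"yaw":0},{"xyz":[0,0,-30],"yaw":0}]'; python3 -m handwheel '[{"xyz":[20,35,0],"yaw":0},{"xyz":[20,40,0],"yaw":0},{"xyz":[20,40,0],"yaw":0},{"xyz":[20,40,0],"yaw":0},{"xyz":[20,40,0],"yaw":0},{"xyz":[20,40,0],"yaw":0},{"xyz":[20,40,0],"yaw":0},{"xyz":[20,40,0],"yaw":0},{"xyz":[0,0,0],"yaw":0},{"xyz":[0,0,0],"yaw":0}]'
python3 - <<'E'
from h import *
from cell import optics
for n,roi in (('scene',(150,275,265,355)),('side',(150,225,275,340))):
    c=optics.read_camera(n); W=cloud(c); cv2.imwrite(f'pics/{n}_end.png',c['pixels'][:,:,::-1])
    c0=load(n+'0.npz')
    for i,d in enumerate([.087,.029,-.029,-.087]):
        q=np.array([.578+.2756*d,.0483+.9613*d])
        f=lambda W:np.median(W[(np.hypot(W[...,0]-q[0],W[...,1]-q[1])<.012)&(W[...,2]>.05)&(W[...,2]<.09)][:,2]).round(4)
        print(n,'key',i+1,'before',f(cloud(c0)),'now',f(W))
    df=np.abs(c['pixels'].astype(int)-c0['pixels']).max(2)>50
    cv2.imwrite(f'pics/{n}_diff.png',df.astype(np.uint8)*255)
E
```

```text
time: 14.15
tool_pos: [0.5794, 0.0738, 0.2543]
tool_rot: [0.003, 0.127, 0.992, -0.003]
contact_force: [1.5, 0.0, -0.7]
opening: 0.0005
time: 15.15
tool_pos: [0.5081, 0.4321, 0.27]
tool_rot: [0.016, 0.129, 0.991, 0.002]
contact_force: [0.1, -0.3, -0.6]
opening: 0.0002
scene key 1 before 0.0736 now 0.0735
scene key 2 before 0.0696 now 0.0736
scene key 3 before 0.0732 now 0.0734
scene key 4 before 0.0733 now 0.0732
side key 1 before 0.073 now 0.0732
side key 2 before 0.0691 now 0.0734
side key 3 before 0.073 now nan
side key 4 before 0.0728 now nan
  return _methods._mean(a, axis=axis, dtype=dtype,
  ret = ret.dtype.type(ret / rcount)
```

View pics/scene_end.png

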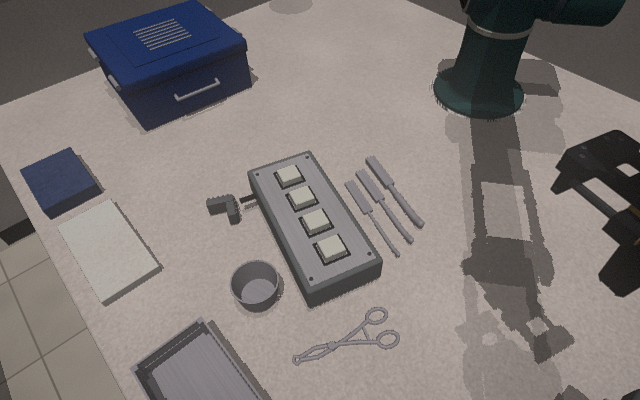

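View pics/side_diff.png

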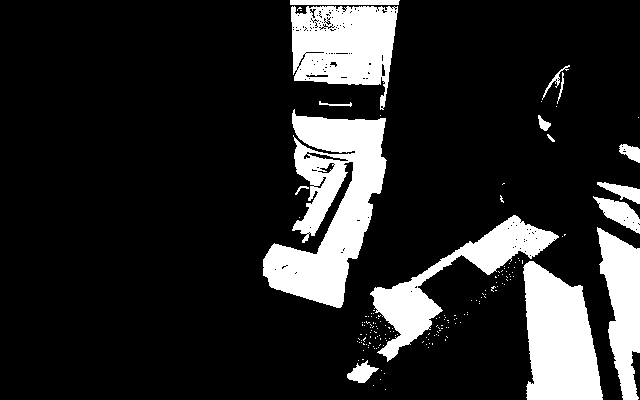

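The scene picture shows all four caps standing at the same height ((289,174) to (331,248)), with the dilators, gallipot, guard and forceps at their starting pixels. The gripper hangs clear at the right edge. The side view is partly blocked by the gripper.

```bash
python3 -c "
from cell import env
print(env.close_job())"
```

```text
the job is handed in; nothing more can be done
None
```

Key_2 was the latched one. I released it, all four keys now stand up, and the job is handed in at about 15 s.

- **Tapping:** with the fingers shut I tapped keys 1 to 4 from left to right. Keys 1, 3 and 4 touched at about 74 mm and gave way 1.5 to 3 mm at roughly 2 to 3 N. Key_2 touched only at about 70.4 mm and stayed firm at 3 N.
- **Pressing:** I pressed key_2 down to its stop (64.3 mm, 15 N), released it and moved the arm clear.
- **Final check:** in the scene camera all four key tops read 73.2 to 73.6 mm. Key_2 was at 69.6 mm before. The dilators, gallipot, forceps and corner guard look unmoved in that picture, judged by eye.
- **What I could not confirm:** the side camera agreed for keys 1 and 2, but the gripper blocked its view of keys 3 and 4. Those two rest on the scene camera and the taps. The force readings were noisy by about 0.5 to 1 N.

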